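# Open the damp chest and put the unfired cup away

### The arm

A 6-joint arm with a two-finger parallel gripper is mounted at the origin on the work surface. World frame = base frame: x ahead of the robot, y to its left, z up, the work surface at z = 0. Lengths are in m, angles in rad, forces in N, time in s.
With the tool pointing down it reaches from about 0.275 to 0.825 m from the base axis. Payload 4.9 kg.
Tool frame: the origin (TCP) lies midway between the tips of the shut fingers; the grasp point (between the pads) lies 19 mm behind it (grip_point_offset is the distance from the TCP to the grasp point, in m); z points along the fingers, x is the direction in which the jaws open and shut, and the axes are right-handed (so a half turn about z gives the same grasp; the last joint's range is limited). The gripper opens to 85 mm and grips with 20 to 120 N. Pads are 22 mm wide; open, the fingers measure 114 mm over their backs; the gripper's body (76 mm by 85 mm) begins 54 mm behind the grasp point. The pads swing forward as they close: fully open they stand 13 mm farther back than shut.
Start: joints at [1.036, 0.326, -0.193, 1.052, 0, 1.437], TCP at [0.215, 0.506, 0.231] pointing down, gripper open.
Joint ranges: [-2.65, 2.65], [-0.97, 1.79], [-1.3, 1.35], [-1.93, 2.1], [-1.47, 1.37], [-3.14, 3.14]. Speed limits (rad/s): [2.57, 2.57, 3.14, 3.14, 3.14, 3.14].

### API

Orientations are given as a rotation vector (axis times angle).
In Python, from cell import * gives the robot as it stands. Calls block until the motion is done:
- movep(position, orientation): joint-space move of the TCP to a pose.
- move_l(position, velocity=0.15, rot=None, until_force=None): straight line of the TCP; rot=None keeps the orientation; velocity is the mean speed in m/s. With until_force (N) it stops when the force on the tool has changed by that much, and returns True; else False.
- set_joints(angles): joint-space move.
- let_go() and grab(newtons=None): open the fingers fully, or close them until they stop; newtons is the grip in N (None keeps the last).
- sleep(seconds).
- ik(position, orientation): joint angles nearest the present ones, or None.
- get_state(): the state.
- grab_frame(name): name is "side" or "top"; returns a dict with "img" (400x640x3 uint8, red, green, blue), "fx", "fy", "cx", "cy" (pixels), "cam_to_world" (4x4, takes a point from camera to world coordinates). Camera axes: x right, y down, z forward; pixel columns grow to the right and rows downward; lengths in m; the calibration is good to about 2 mm. A picture is of the moment at which its call begins. There is no depth.
A pose or a line that the arm cannot do raises MotionError and nothing moves.
- sign_off(): hands the job in, once; it reports no verdict.
Trained networks look in the newest picture that a camera, given by its name, has taken for a name from the list of things; names that differ only in an ending like _2 or _b are one class to them, and where a whole thing is asked for, a point or a joint stands for the part that bears it (a point fixed in the world has none). Each returns a list of dicts, best first, with "score" (0 to 1); they miss things now and then, are a little off and sometimes report something else, mostly with a low value. They report only what shows in the picture. A call takes as long as a camera call. They do not tell look-alikes from the thing itself.
- spot_in(camera, name): "centre" ([column, row] in pixels, amid what is visible of it).
- silhouettes(camera, name): "mask" (400x640 bool, what is visible of it) and "centre" ([column, row] in pixels, amid what is visible of it).
- tip_of(camera, name): "centre" ([column, row] in pixels: a listed point, or the origin of a listed thing).
The state is a dict: "clock": time; "q": joint angles; "joint_velocities": joint speeds; "tau": joint torques, N m; "position": TCP position; "eef_rot": TCP orientation; "contact_force": force on the tool from outside, world axes, zero at the start; "wrist_torque": the same for the moment, N m; "finger_gap": opening from 0.0 (shut) to 1.0 (fully open).
Only numpy, scipy, OpenCV 4.12 (cv2) and the standard library are available. Lean on these libraries where they do the work, as an engineer would, in place of code of your own. Each camera call takes 0.05 s, during which the arm holds its last target.

### The job

Lift the lid of the plywood damp chest by its front lip until the struts hold it wide open on their own, then stand the plain terracotta cup upright on the plaster slab inside. The cup is unfired clay and cracks if it is knocked over, dropped or pressed down hard, so set it down gently; leave the lid open and do not disturb the other pots.

Things in the scene. Friction and masses are not known exactly. Their poses are not given: they have to be found in the camera images.
- chest: Damp chest: open plywood box fixed to the table, 200 mm deep (x), 280 mm wide (y), 125 mm high, walls 10 mm. Origin: centre of its underside, on the table; x points from the front (the lip side, which faces about to the robot's right) to the hinge side, y along the hinge, z up. The lid is hinged along the top of the rear wall. A gas strut outside each side wall reaches to 160 mm from the middle.
- lid (a joint): Lid angle in rad: 0 shut, growing as it opens up and away, stop at 1.5. Hinge line along y at x = +100, z = 125.5 mm in the chest's frame. Plywood, 12 mm thick, 0.56 to 0.96 kg. Below a balance angle (0.35 to 1.0, it varies with the weight) it sinks shut; beyond it the two damped struts carry it to the stop by themselves and hold it. At the lip 1.5 to 4.5 N up starts it moving.
- lid_lip (a point): Middle of the underside of the aluminium lip on the lid's front edge, moving with the lid; when shut at x = -115, z = 125.5 mm in the chest's frame. The lip is a flat tongue 140 mm wide (y), 8 mm thick, its front edge 26 mm in front of the front wall, level with the panel's underside. Below it is free space down to the table, for shut fingers tilted forward. No handle on top.
- mouth (a point): Centre of the chest's open top, level with the rim, 125 mm above the table. Inside, a level white plaster slab 172 x 252 mm covers the floor on hidden pegs: its top lies anywhere from 18 to 46 mm above the table (79 to 107 mm below this point). That height is not measured: feel for it or see it.
- cup_mid (a point): Centre (half-way up, on the axis) of the plain terracotta-coloured open cup: 75 mm high, 60 mm across at the rim, a little narrower at the foot, wall 5 mm, 0.14 to 0.28 kg; z up along its axis. It stands on a black board 4 mm thick with a near-black tumbler (85 mm high) and a capped green jar (75 mm high), in any of three places 110 to 150 mm apart.
- tumbler: Bystander: near-black tumbler on the board, 68 mm across, 85 mm high; origin at the centre of its underside.
- glaze_jar: Bystander: green glass jar with a white cap on the board, 60 mm across, 75 mm high; origin at the centre of its underside.
- bowl: Bystander: black bowl, 120 mm across, 55 mm high; origin at the centre of its underside.
- brush_pot: Bystander: blue pot with upright brushes, 84 mm across, 210 mm high with brushes; origin at the centre of its underside.
- mug: Bystander: red mug, 80 mm across, 85 mm high; origin at the centre of its underside.
There are look-alikes about, which are no part of the job. Of the things like the part that bears cup_mid, leave any that is blue; of the rest the larger one is meant.

How it is judged:
By the outcome, as a careful person would: the job done as asked, in the order asked, and still so for the second after the job is handed in, with the robot touching nothing.
It also fails if it takes over 64 s, if anything falls off the work surface, if the arm or the gripper's body presses on something with over 40 N, if the wrist force passes 120 N, or if a joint passes its speed limit or range.

## Working session

There is one attempt and no reset: what is moved stays moved. The work goes in short steps, each a Python script; the robot and the scene stay as the last script left them, time stands still between calls to the robot, and variables do not carry over. Pictures are saved under pics/ and viewed, and the job is handed in when it is done.

```bash
ls; mkdir -p pics
python3 - <<'E'
from cell import *
import cv2
s=get_state();print(s['clock'],s['position'],s['eef_rot'])
for n in("side","top"):
    f=grab_frame(n);cv2.imwrite(f"pics/{n}0.png",f["img"][:,:,::-1]);print(n,f["fx"],f["fy"],f["cx"],f["cy"]);print(f["cam_to_world"])
    for t in("chest","lid_lip","mouth","cup_mid","tumbler","glaze_jar","bowl","brush_pot","mug"):
        try: print(t,[(x['centre'],round(x['score'],2)) for x in tip_of(n,t)][:4])
        except Exception as e: print(t,e)
E
```

```text
pics
0.0 [0.2142881  0.50591329 0.23051106] [ 2.61859878e+00  1.73434718e+00 -2.42746922e-03]
side 364.512712576827 364.512712576827 324.00676730533615 199.76805254112486
[[ 0.97485548 -0.17695141  0.13544368  0.42817742]
 [-0.22217664 -0.72502126  0.65190622 -0.732936  ]
 [-0.01715617 -0.66560677 -0.74610542  0.91623733]
 [ 0.          0.          0.          1.        ]]
chest [([301.9, 189.4], 0.57), ([409.0, 290.3], 0.38)]
lid_lip [([306.3, 184.6], 0.64)]
mouth [([301.8, 160.3], 0.75), ([353.3, 296.3], 0.28)]
cup_mid [([354.2, 298.6], 0.94), ([372.3, 371.8], 0.67), ([420.5, 362.4], 0.55)]
tumbler [([307.0, 337.1], 0.63)]
glaze_jar [([317.3, 282.7], 0.97)]
bowl [([408.8, 292.6], 0.76)]
brush_pot [([309.3, 132.4], 0.93)]
mug [([267.2, 140.2], 0.72)]
top 462.8303039988076 462.8303039988076 322.1908882491294 206.64693004581352
[[-0.01123043 -0.99794926  0.06301714  0.50257553]
 [-0.99990813  0.01072942 -0.00828317 -0.00384347]
 [ 0.00759004 -0.06310437 -0.99797807  1.68522242]
 [ 0.          0.          0.          1.        ]]
chest [([277.1, 228.4], 0.57)]
lid_lip [([311.4, 222.7], 0.83)]
mouth [([272.4, 227.4], 0.56)]
cup_mid [([457.7, 180.4], 0.79), ([408.4, 211.0], 0.75), ([456.2, 211.9], 0.55), ([196.6, 205.1], 0.15)]
tumbler [([418.5, 249.1], 0.52)]
glaze_jar [([379.9, 232.4], 0.69)]
bowl [([401.8, 171.1], 0.7)]
brush_pot [([195.6, 203.9], 0.92)]
mug [([198.3, 254.2], 0.95)]
```

View pics/side0.png

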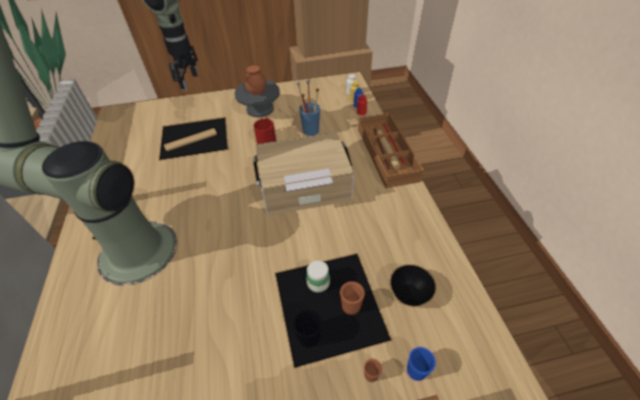

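View pics/top0.png

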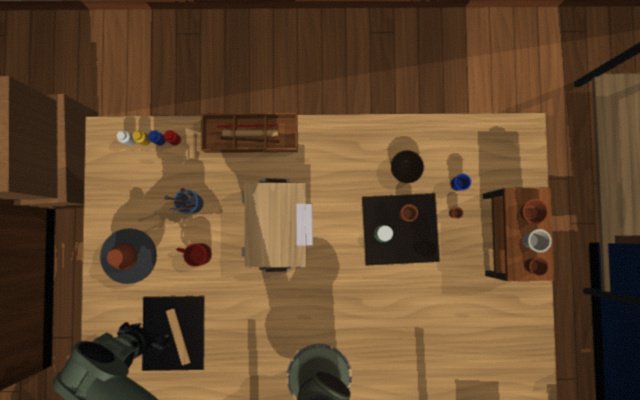

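The side view shows the shut chest (lip near 306,182), the board with the larger terracotta cup (352,298), the green jar (318,277) and the tumbler (307,327). The small cup at (372,371) and the blue one at (420,363) are look-alikes. In the top view the cup is at (408,213) and the lid's lip at (304,225).

```bash
cat > h.py <<'E'
import numpy as np, cv2
from scipy.optimize import least_squares
from scipy.spatial.transform import Rotation as R
def ray(f,p):
    T=f["cam_to_world"]; d=np.array([(p[0]-f["cx"])/f["fx"],(p[1]-f["cy"])/f["fy"],1.])
    return T[:3,3],T[:3,:3]@d
def proj(f,P):
    T=np.linalg.inv(f["cam_to_world"]); P=np.atleast_2d(P)@T[:3,:3].T+T[:3,3]
    return np.c_[f["fx"]*P[:,0]/P[:,2]+f["cx"],f["fy"]*P[:,1]/P[:,2]+f["cy"]]
def at_z(f,p,z):
    o,d=ray(f,p); return o+d*(z-o[2])/d[2]
def tri(fs,ps):
    A=np.zeros((3,3));b=np.zeros(3);
    for f,p in zip(fs,ps):
        o,d=ray(f,p);d=d/np.linalg.norm(d);M=np.eye(3)-np.outer(d,d);A+=M;b+=M@o
    X=np.linalg.solve(A,b); return X,[np.round(proj(f,X)[0]-p,1) for f,p in zip(fs,ps)]
def crop(f,x0,y0,x1,y1,k,name):
    im=cv2.resize(f["img"][y0:y1,x0:x1,::-1],None,fx=k,fy=k,interpolation=cv2.INTER_CUBIC)
    im=np.clip(im.astype(float)*1.3,0,255).astype(np.uint8)
    cv2.imwrite(f"pics/{name}.png",im)
E
python3 - <<'E'
from cell import *
from h import *
import pickle
S=grab_frame("side");ms=silhouettes("side","cup_mid");ls=silhouettes("side","lid");js=tip_of("side","glaze_jar")
T=grab_frame("top");mt=silhouettes("top","cup_mid");lt=silhouettes("top","lid")
pickle.dump((S,T,ms,mt,ls,lt),open("s0.pkl","wb"))
for m in (ms,mt,ls,lt):
  for a in m[:4]:
    ys,xs=np.where(a["mask"]);print(a["centre"],round(a["score"],2),len(xs),xs.min(),xs.max(),ys.min(),ys.max())
  print()
print(tri([S,T],[[354.2,298.6],[408.4,211.0]]))
print(tri([S,T],[[306.3,184.6],[311.4,222.7]]))
print(tri([S,T],[[301.8,160.3],[272.4,227.4]]))
crop(S,240,120,370,220,6,"side_chest0"); crop(T,230,165,330,285,5,"top_chest0")
crop(T,350,140,480,280,5,"top_board0"); crop(S,265,240,445,390,4,"side_board0")
E
```

```text
[419.6, 360.7] 0.96 778 407 435 346 380
[354.1, 295.3] 0.7 603 341 364 282 314
[374.1, 370.6] 0.66 342 364 382 358 381

[408.6, 210.8] 0.75 231 399 417 204 220
[459.8, 180.6] 0.62 256 451 471 174 189
[456.5, 212.5] 0.58 122 449 463 207 217

[302.7, 165.2] 0.83 4196 255 352 132 190

[275.1, 225.0] 0.82 5452 245 312 180 269

(array([ 0.58661362, -0.32331788,  0.04601798]), [array([ 0.3, -0. ]), array([-0. ,  0.2])])
(array([0.5395633 , 0.02083863, 0.13493933]), [array([ 2.5, -0.3]), array([-0.2,  2.2])])
(array([0.53722605, 0.15194295, 0.11617696]), [array([-1.3,  0.1]), array([ 0.1, -1.2])])
```

View pics/side_chest0.png

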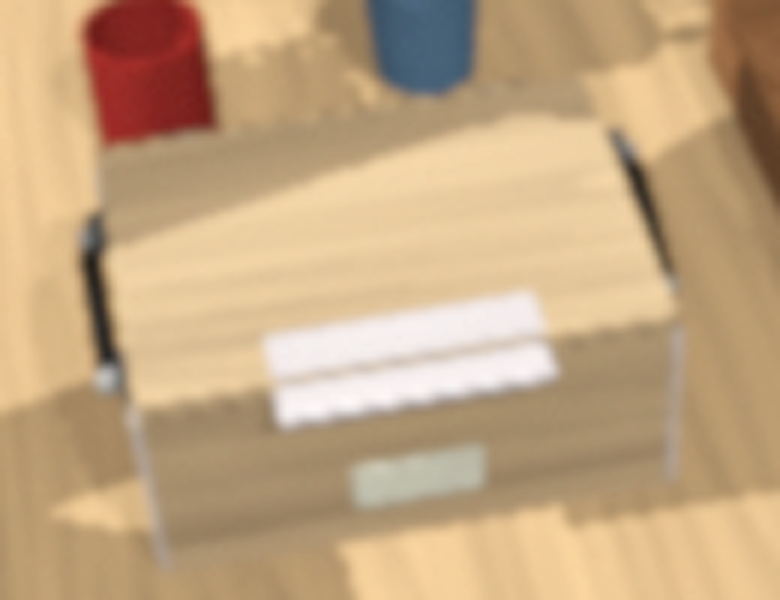

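View pics/top_chest0.png

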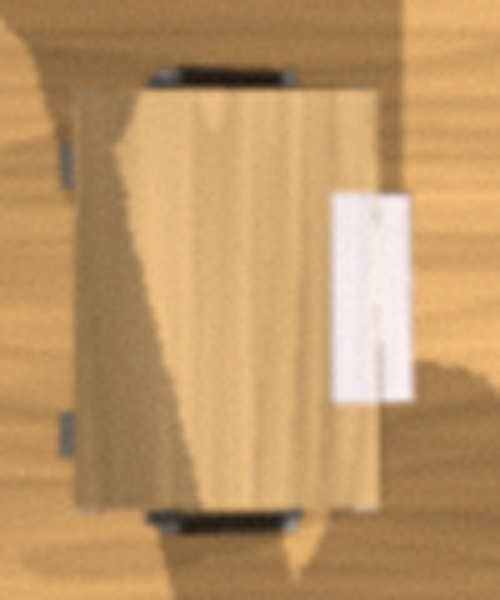

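View pics/top_board0.png

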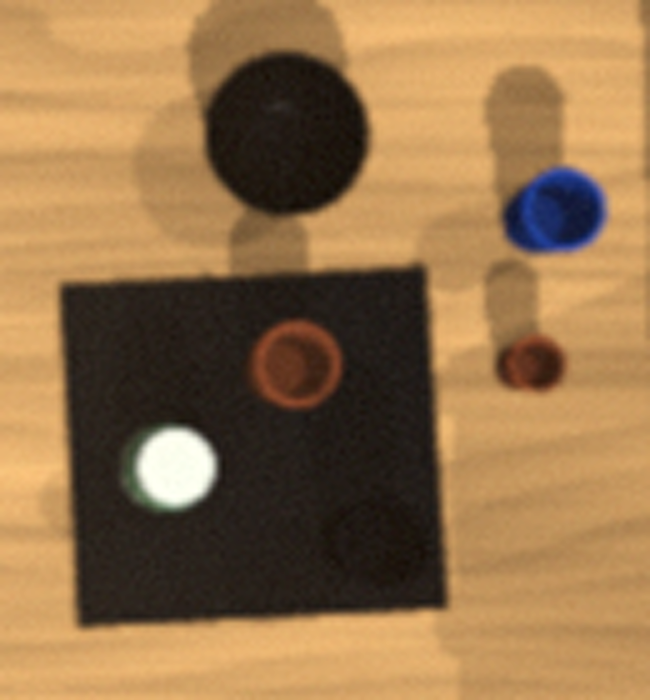

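View pics/side_board0.png

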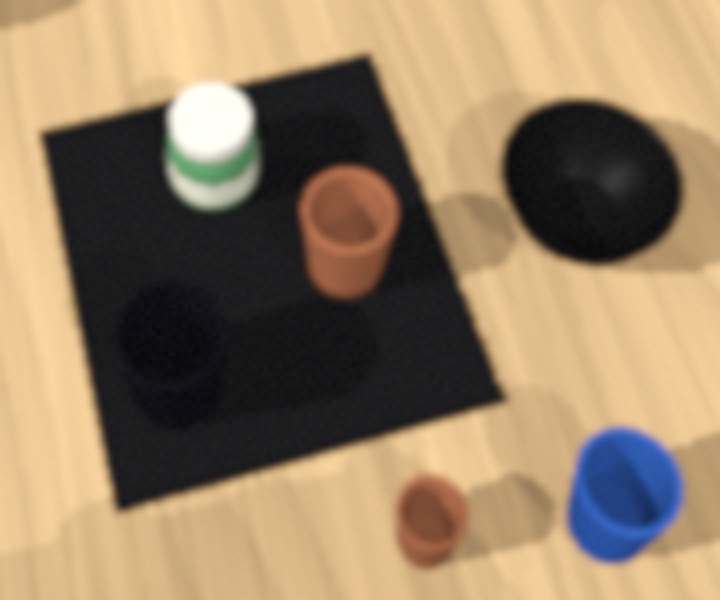

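Run:
```python
from h import *
import pickle
S,T,*_=pickle.load(open("s0.pkl","rb"))
t=lambda x,y:(x/5+230,y/5+165); s=lambda x,y:(x/6+240,y/6+120)
# (chest pt, frame, px)
obs=[((-126,-70,133.5),T,t(412,193)),((-126,70,133.5),T,t(414,404)),
 ((100,-140,137.5),T,t(73,90)),((100,140,137.5),T,t(75,510)),
 ((-101,-140,137.5),T,t(377,91)),((-101,140,137.5),T,t(380,508)),
 ((-100,140,0),S,s(163,567)),((-100,-140,0),S,s(672,480)),
 ((-126,70,125.5),S,s(283,428)),((-126,-70,125.5),S,s(558,380)),
 ((100,140,137.5),S,s(102,145)),((-101,140,137.5),S,s(130,405)),((-101,-140,137.5),S,s(680,318))]
def w(p,c): 
    a=c[2];return np.array([c[0]+p[0]/1e3*np.cos(a)-p[1]/1e3*np.sin(a),c[1]+p[0]/1e3*np.sin(a)+p[1]/1e3*np.cos(a),p[2]/1e3])
f=lambda c:np.concatenate([proj(F,w(p,c))[0]-q for p,F,q in obs])
r=least_squares(f,[.5,.12,1.57],loss="soft_l1")
print(r.x);print(np.round(f(r.x).reshape(-1,2),1))
print("cup rim",tri([S,T],[(352.3,292.5),(409.2,212.8)]))
print("jar top",tri([S,T],[(211/4+265,122/4+240),(176/5+350,467/5+140)]))
print("tumbler top", at_z(T,(376/5+350,540/5+140),.089), at_z(S,(172/4+265,330/4+240),.089))
print("board corners",[at_z(T,(x/5+350,y/5+140),.004)[:2].round(3) for x,y in((62,284),(424,267),(446,606),(80,626))])
print("bowl",at_z(T,(287/5+350,133/5+140),.055))
print("lip",w((-115,0,125.5),r.x))
```

```text
[0.54250197 0.14164366 1.56405935]
[[ 0.3 -0.1]
 [-0.  -0.5]
 [ 0.7 -0.2]
 [-0.2 -0.2]
 [-0.3 -0.6]
 [-0.7 -0.2]
 [ 0.8  1.3]
 [-0.8  1. ]
 [-0.3  0.2]
 [-0.3  0.4]
 [-1.4  0.2]
 [ 0.2 -0.7]
 [-0.3 -1.5]]
cup rim (array([ 0.57989775, -0.32032597,  0.07619057]), [array([-0.2,  0. ]), array([ 0. , -0.1])])
jar top (array([ 0.509162  , -0.23577041,  0.07171005]), [array([-0.2,  0. ]), array([ 0. , -0.1])])
tumbler top [ 0.45693595 -0.37005744  0.089     ] [ 0.45638331 -0.37664547  0.089     ]
board corners [array([ 0.643, -0.165]), array([ 0.653, -0.43 ]), array([ 0.406, -0.439]), array([ 0.395, -0.174])]
bowl [ 0.74485583 -0.32178711  0.055     ]
lip [0.54172722 0.02664627 0.1255    ]
```

```bash
cat >> h.py <<'E'
def rot(z,x):
    z=np.array(z,float);z/=np.linalg.norm(z);x=np.array(x,float);x-=z*(x@z);x/=np.linalg.norm(x)
    return R.from_matrix(np.c_[x,np.cross(z,x),z]).as_rotvec()
C=np.array([0.5425,0.1416]);YAW=1.564
E
python3 - <<'E'
from cell import *
from h import *
lip=np.array([0.5417,0.0336,0.100])
for el in (0,-10,-20,-30,-40):
  for az in (40,55,70,90,105):
    e,a=np.radians(el),np.radians(az)
    z=(np.cos(e)*np.cos(a),np.cos(e)*np.sin(a),np.sin(e))
    for nm,x in (("xh",(np.sin(a),-np.cos(a),0)),("-xh",(-np.sin(a),np.cos(a),0)),("xv",(0,0,1)),("-xv",(0,0,-1))):
      o=[]
      for th in (0,.5,1.,1.3):
        p=np.array([lip[0],0.2416-0.21*np.cos(th)+0.0*np.sin(th),0.1255+.21*np.sin(th)])-np.array([0,np.sin(th),np.cos(th)])*.02
        q=ik(p,rot(z,x)); o.append(q is not None)
      if any(o): print(el,az,nm,o,np.round(ik(lip,rot(z,x)),2) if o[0] else "")
print(get_state()['clock'])
E
```

```text
0 70 xh [True, True, False, False] [-0.67  1.22 -0.18  1.74  1.25 -0.  ]
0 70 -xh [True, True, False, False] [-0.67  1.22 -0.18  1.74  1.25 -3.14]
0 70 xv [True, True, False, False] [-0.67  1.22 -0.18  1.74  1.25 -1.57]
0 70 -xv [True, True, False, False] [-0.67  1.22 -0.18  1.74  1.25  1.57]
0 90 xh [True, True, False, False] [-0.58  1.31  0.15  1.98  0.99 -0.  ]
0 90 -xh [True, True, False, False] [-0.58  1.31  0.15  1.98  0.99 -3.14]
0 90 xv [True, True, False, False] [-0.58  1.31  0.15  1.98  0.99 -1.57]
0 90 -xv [True, True, False, False] [-0.58  1.31  0.15  1.98  0.99  1.57]
-10 40 xh [True, True, False, False] [-0.68  0.95 -1.21 -1.41  1.31  2.41]
-10 40 -xh [True, True, False, False] [-0.68  0.95 -1.21 -1.41  1.31 -0.73]
-10 40 xv [True, True, False, False] [-0.68  0.95 -1.21 -1.41  1.31  0.84]
-10 40 -xv [True, True, False, False] [-0.68  0.95 -1.21 -1.41  1.31 -2.3 ]
-10 55 xh [False, False, False, True] 
-10 55 -xh [False, False, False, True] 
-10 55 xv [False, False, False, True] 
-10 55 -xv [False, False, False, True] 
-10 70 xh [True, True, True, False] [-0.66  1.   -0.
[... 4564 characters left out ...]
0.57 -0.54  0.67  0.85 -0.28]
-40 70 -xv [True, True, True, True] [-0.53  0.57 -0.54  0.67  0.85  2.87]
-40 90 xh [True, True, True, True] [-0.48  0.73 -0.23  1.11  0.75  0.89]
-40 90 -xh [True, True, True, True] [-0.48  0.73 -0.23  1.11  0.75 -2.25]
-40 90 xv [True, True, True, True] [-0.48  0.73 -0.23  1.11  0.75 -0.68]
-40 90 -xv [True, True, True, True] [-0.48  0.73 -0.23  1.11  0.75  2.46]
-40 105 xh [True, True, True, True] [-0.42  0.85 -0.01  1.36  0.63  0.67]
-40 105 -xh [True, True, True, True] [-0.42  0.85 -0.01  1.36  0.63 -2.48]
-40 105 xv [True, True, True, True] [-0.42  0.85 -0.01  1.36  0.63 -0.91]
-40 105 -xv [True, True, True, True] [-0.42  0.85 -0.01  1.36  0.63  2.24]
1.35
```

```bash
cat >> h.py <<'E'
e=np.radians(-30); LIFT=rot((0,np.cos(e),np.sin(e)),(1,0,0))
DOWN0=lambda a:rot((0,0,-1),(np.cos(a),np.sin(a),0))
E
python3 - <<'E'
from cell import *
from h import *
s=get_state();p=np.array(s['position'])
grab(30)
move_l(p+[0,0,.2],velocity=.25)
print(get_state()['clock'],np.round(get_state()['q'],2),get_state()['contact_force'],get_state()['finger_gap'])
q=np.array(get_state()['q']);q[0]=-0.5;set_joints(q)
print(get_state()['clock'])
movep([.5417,-.01,.30],LIFT)
s=get_state();print(s['clock'],np.round(s['q'],2),s['position'],s['contact_force'])
for n in("side","top"):
    f=grab_frame(n);cv2.imwrite(f"pics/{n}1.png",f["img"][:,:,::-1])
E
```

```text
3.0667 [1.04 0.29 0.25 1.54 0.   1.44] [-1.01516795 -0.58760223  0.05900341] -0.0012834435126965395
5.7667
6.6583 [-0.59  0.66  0.06  1.73  0.8   0.64] [ 0.54205981 -0.01005603  0.30054773] [-0.40921029 -0.59270496  0.48173823]
```

View pics/side1.png

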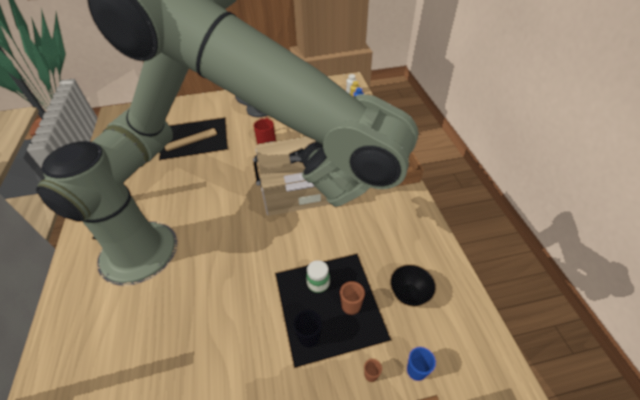

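View pics/top1.png

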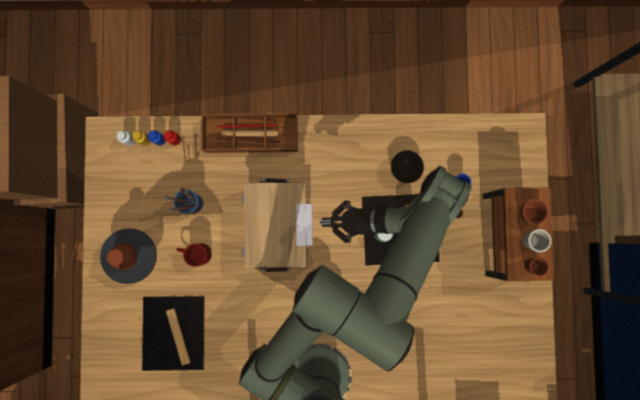

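Run:
```python
from cell import *
from h import *
move_l([.5417,-.01,.098],velocity=.15,until_force=8)
print(move_l([.5417,.023,.098],velocity=.08,until_force=4))
s=get_state();print(s['clock'],np.round(s['q'],2),s['position'],s['contact_force'])
for n in("side","top"):
    f=grab_frame(n)
    if n=="side":crop(f,240,100,400,220,5,"side2")
    else:crop(f,230,165,390,285,5,"top2")
print(move_l([.5417,.023,.125],velocity=.03,until_force=1.5))
s=get_state();print(s['clock'],s['position'],s['contact_force'])
```

```text
False
8.8167 [-0.54  0.87 -0.13  1.3   0.84  0.69] [0.54158175 0.02357291 0.09818688] [ 0.64001993 -0.32910493  0.37225195]
True
9.45 [0.54155144 0.02268442 0.11038089] [ 0.81504941 -0.06355046 -1.68724756]
```

View pics/side2.png

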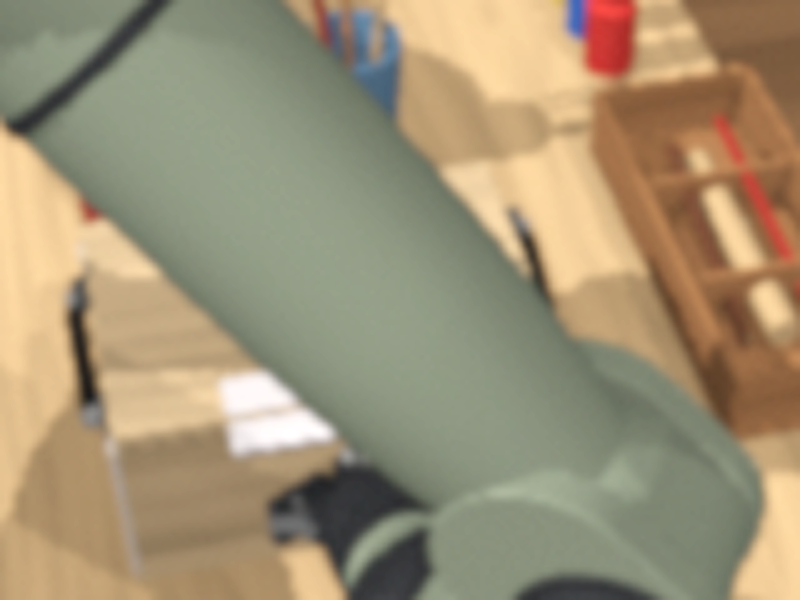

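View pics/top2.png

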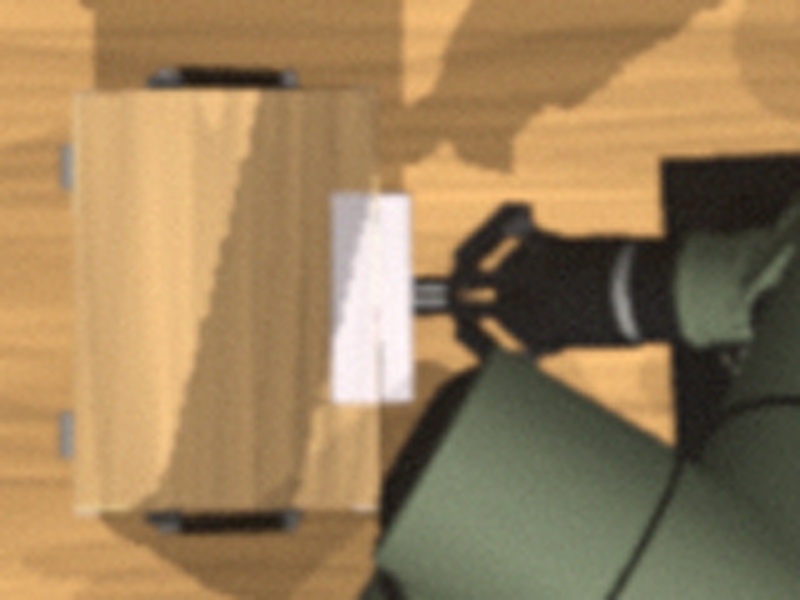

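```bash
cat >> h.py <<'E'
def tcp_lift(th,rho=.213):
    return np.array([.5417,.2416-rho*np.cos(th)-.0055,.1255+rho*np.sin(th)-.0095])
E
python3 - <<'E'
from cell import *
from h import *
for th in np.arange(.08,.56,.12):
    move_l(tcp_lift(th),velocity=.08)
    s=get_state();print(round(th,2),s['clock'],np.round(s['position'],4),np.round(s['contact_force'],2))
for n in("side","top"):
    f=grab_frame(n);cv2.imwrite(f"pics/{n}3.png",f["img"][:,:,::-1])
E
```

```text
0.08 9.8917 [0.5417 0.0237 0.1333] [ 0.49 -2.34 -2.73]
0.2 10.3583 [0.5418 0.0275 0.1589] [ 0.61 -2.39 -3.06]
0.32 10.825 [0.5418 0.034  0.1833] [ 0.67 -2.22 -0.98]
0.44 11.2917 [0.5417 0.0437 0.2073] [-0.34 -1.55 -1.1 ]
0.56 11.7583 [0.5417 0.056  0.2297] [ 0.49 -1.13 -0.1 ]
```

View pics/side3.png

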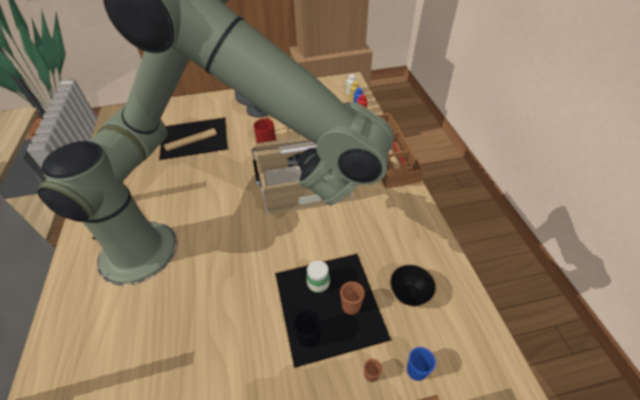

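View pics/top3.png

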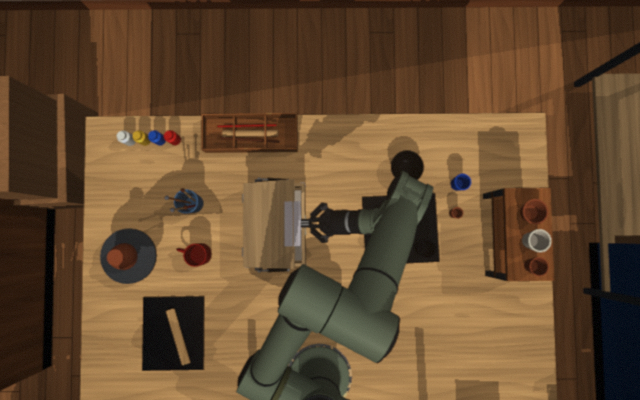

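The lid is partly open on the fingers: in the side view the slab is visible near (285,175), and in the top view the lip is near (292,223). Continuing.

Run:
```python
from cell import *
from h import *
for th in np.arange(.68,1.17,.12):
    try: move_l(tcp_lift(th),velocity=.08)
    except Exception as ex: print(th,ex);break
    s=get_state();print(round(th,2),s['clock'],np.round(s['position'],4),np.round(s['contact_force'],2),np.round(s['q'],2))
sleep(.5)
print(np.round(get_state()['contact_force'],2))
for n in("side","top"):
    f=grab_frame(n);cv2.imwrite(f"pics/{n}4.png",f["img"][:,:,::-1])
```

```text
0.68 12.325 [0.5417 0.071  0.2506] [ 0.73  0.13 -0.45] [-0.47  0.64 -0.12  1.48  0.88  0.78]
0.8 12.7917 [0.5417 0.0882 0.2693] [ 0.37 -0.42 -0.16] [-0.44  0.6  -0.12  1.49  0.9   0.81]
0.92 13.2583 [0.5416 0.1076 0.2859] [-0.02 -0.3   0.62] [-0.41  0.57 -0.13  1.48  0.92  0.85]
1.04 13.725 [0.5416 0.1288 0.3001] [-0.25 -0.97 -0.47] [-0.37  0.54 -0.14  1.47  0.94  0.9 ]
1.16 14.1917 [0.5415 0.1512 0.3113] [ 0.34 -0.3   0.12] [-0.34  0.51 -0.15  1.44  0.96  0.96]
[ 0.29  0.01 -0.4 ]
```

View pics/side4.png

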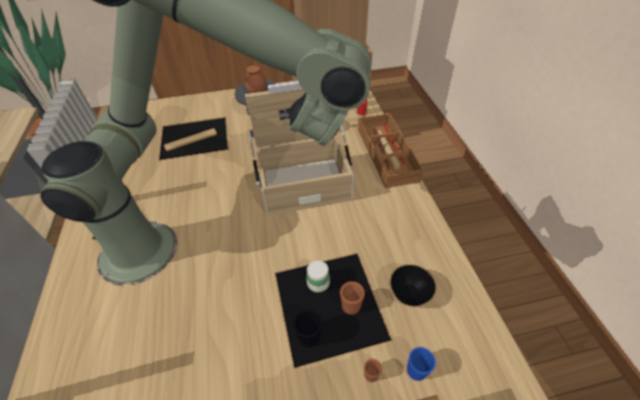

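View pics/top4.png

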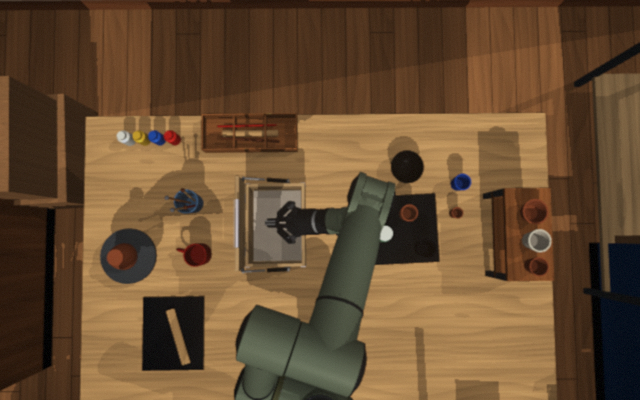

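The lid now stands open by itself: in the side view the panel is at (280,115), and in the top view the lip is seen edge-on at (238,222), with no force on the fingers. The slab shows inside. Next is the cup.

Run:
```python
from cell import *
from h import *
move_l([.5417,.0,.34],velocity=.2)
let_go()
a=np.radians(40)
best=None
for k in (0,np.pi):
    q=ik([.580,-.3205,.20],DOWN0(a+k)); print(k,None if q is None else np.round(q,2))
    if q is not None and (best is None or abs(q[5])<abs(best[1][5])): best=(k,q)
o=DOWN0(a+best[0])
movep([.580,-.3205,.20],o)
s=get_state();print(s['clock'],np.round(s['q'],2),s['position'],s['contact_force'],s['finger_gap'])
for n in("side","top"):
    f=grab_frame(n);cv2.imwrite(f"pics/{n}5.png",f["img"][:,:,::-1])
    if n=="side":crop(f,255,200,445,330,4,"side5c")
    if n=="top":crop(f,230,165,330,285,5,"top5c")
```

```text
0 [-0.62  0.56  0.09  1.1   0.    0.26]
3.141592653589793 [-0.62  0.56  0.09  1.1   0.   -2.89]
17.75 [-0.62  0.56  0.09  1.1   0.    0.26] [ 0.57953891 -0.31974209  0.19967408] [0.39768555 0.2269239  0.05332506] 1.0003567373856666
```

View pics/side5.png

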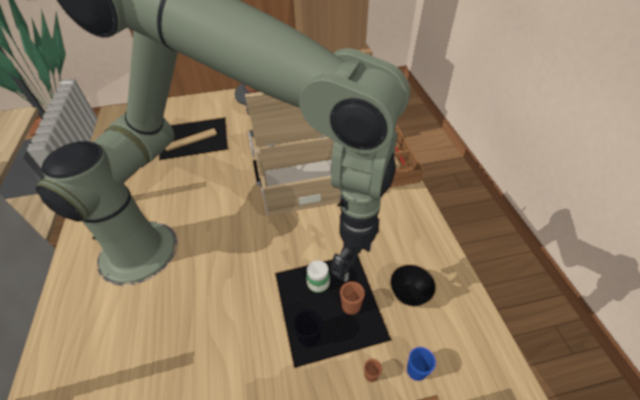

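View pics/side5c.png

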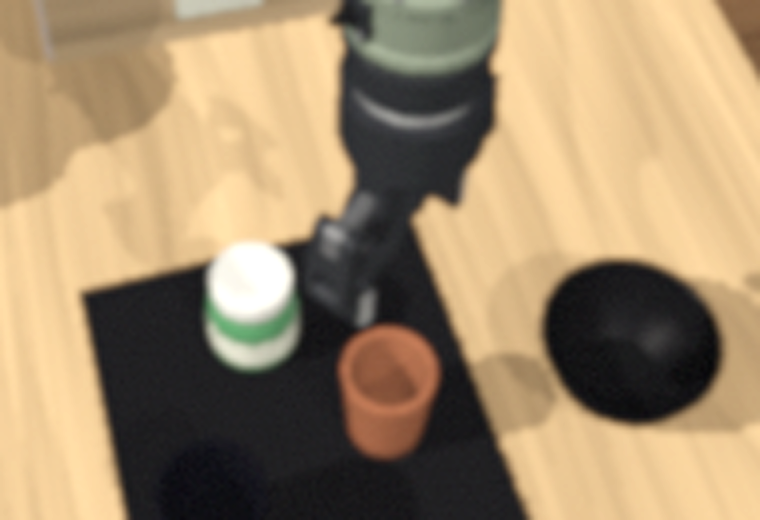

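View pics/top5c.png

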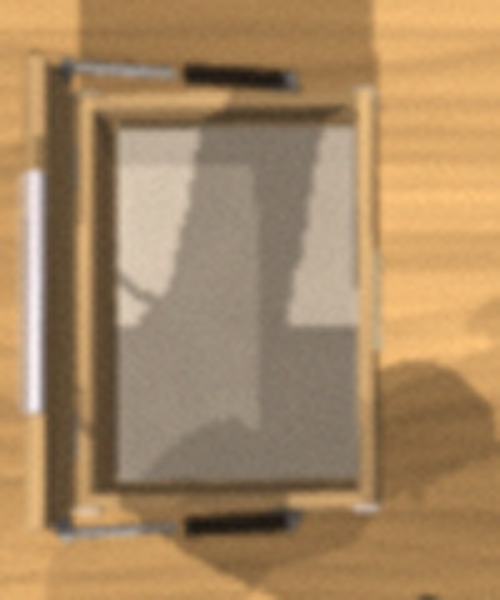

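Run:
```python
from cell import *
from h import *
print(move_l([.580,-.3205,.033],velocity=.12,until_force=5))
s=get_state();print(s['clock'],s['position'],np.round(s['contact_force'],2))
grab(30)
s=get_state();print(s['clock'],np.round(s['contact_force'],2),s['finger_gap'],np.round(s['wrist_torque'],3))
move_l([.580,-.3205,.06],velocity=.06)
sleep(.2)
s=get_state();print(s['clock'],np.round(s['contact_force'],2),s['finger_gap'],s['position'])
for n in("side","top"):
    f=grab_frame(n);cv2.imwrite(f"pics/{n}6.png",f["img"][:,:,::-1])
    if n=="side":crop(f,255,200,445,330,4,"side6c")
```

```text
False
19.3917 [ 0.58056999 -0.32088366  0.03389055] [-0.64 -0.52  0.01]
19.7667 [-1.18  0.29  5.8 ] 0.6860713897545188 [ 0.107  0.217 -0.015]
20.5667 [ 0.54  0.16 -1.58] 0.6860362061760379 [ 0.57969269 -0.32028068  0.05951755]
```

View pics/side6c.png

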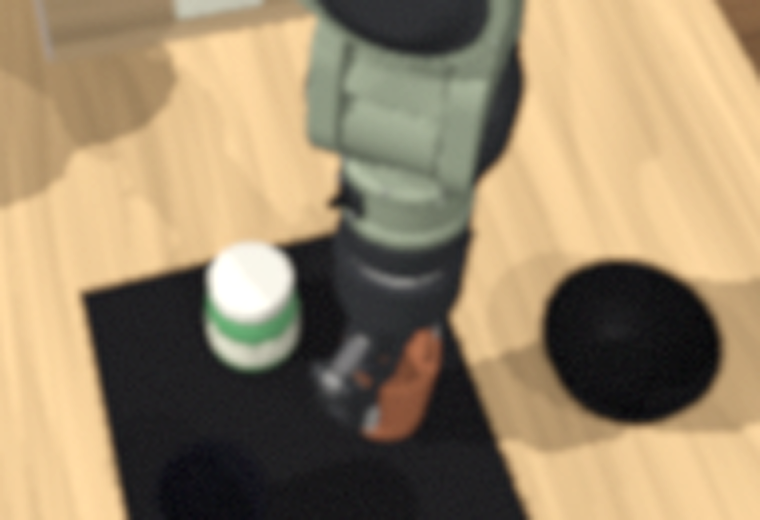

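Run:
```python
from cell import *
from h import *
move_l([.580,-.3205,.26],velocity=.2)
P=[.5425,.12,.26]
c=[(DOWN0(k),ik(P,DOWN0(k))) for k in (0,np.pi)]
q0=np.array(get_state()['q'])
o,q=min(((o,q) for o,q in c if q is not None),key=lambda t:abs(t[1]-q0).max())
print(np.round(q,2))
# joint move in two steps for gentleness, keep heights
qm=(q0+q)/2; set_joints(qm); print(get_state()['position']); movep(P,o)
move_l([.5425,.12,.19],velocity=.1)
s=get_state();print(s['clock'],s['position'],np.round(s['contact_force'],2),s['finger_gap'])
for n in("side","top"):
    f=grab_frame(n);cv2.imwrite(f"pics/{n}7.png",f["img"][:,:,::-1])
```

```text
[ 0.08  0.32 -0.13  1.12  0.    1.66]
[ 0.60401709 -0.08877765  0.26122302]
24.4667 [0.54305903 0.119802   0.19052381] [ 0.9   0.12 -1.7 ] 0.6873529477975083
```

View pics/side7.png

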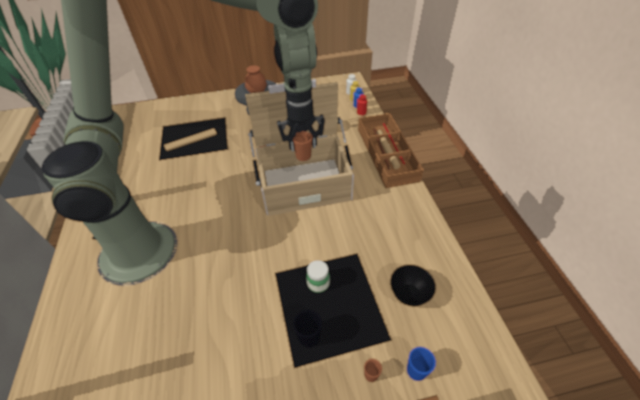

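View pics/top7.png

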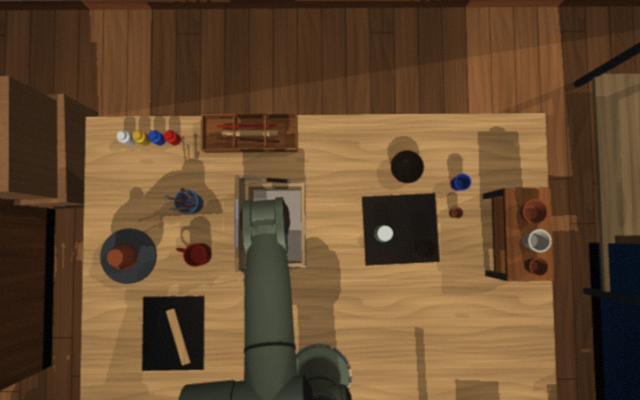

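The cup hangs clear above the open mouth at (302,147) in the side view, and the lid stays open behind it. Now I lower it and feel for the slab.

Run:
```python
from cell import *
from h import *
print(move_l([.5425,.12,.086],velocity=.08,until_force=4))
sleep(.3)
s=get_state();print(s['clock'],s['position'],np.round(s['contact_force'],2))
print(move_l([.5425,.12,.038],velocity=.012,until_force=1.5))
s=get_state();print(s['clock'],s['position'],np.round(s['contact_force'],2))
sleep(.2)
s=get_state();print(s['position'],np.round(s['contact_force'],2))
for n in("side","top"):
    f=grab_frame(n)
    if n=="side":crop(f,240,80,370,220,4,"side8")
```

```text
False
26.3167 [0.54265269 0.12002698 0.08624039] [ 0.37  0.45 -1.05]
True
28.6083 [0.54249547 0.12006661 0.05759423] [0.9  0.27 4.43]
[0.54244908 0.12005772 0.05757283] [0.02 0.45 5.66]
```

View pics/side8.png

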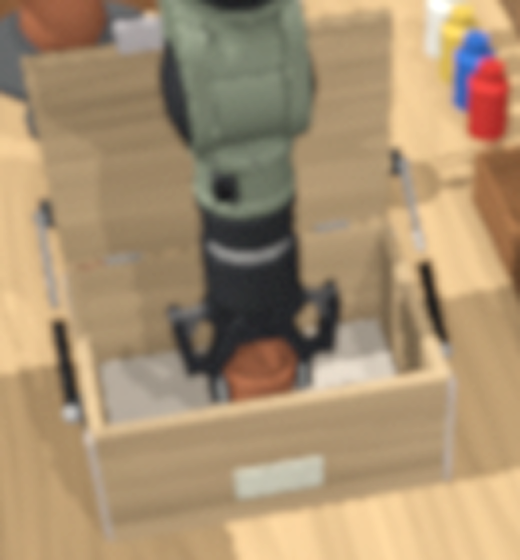

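Run:
```python
from cell import *
from h import *
move_l([.5425,.12,.0571],velocity=.01) if False else None
s=get_state();p=np.array(s['position'])
move_l(p+[0,0,.0004],velocity=.01)
print(np.round(get_state()['contact_force'],2))
let_go()
s=get_state();print(s['clock'],s['position'],np.round(s['contact_force'],2),s['finger_gap'])
print(move_l([.5425,.12,.20],velocity=.06,until_force=4))
s=get_state();print(s['clock'],s['position'],np.round(s['contact_force'],2))
move_l([.5425,.12,.42],velocity=.2)
q=np.array(get_state()['q']);q[0]=-.6;set_joints(q)
print(get_state()['clock'])
S=grab_frame("side");a=tip_of("side","cup_mid");T=grab_frame("top");b=tip_of("top","cup_mid")
print([(x['centre'],round(x['score'],2)) for x in a],[(x['centre'],round(x['score'],2)) for x in b])
cv2.imwrite("pics/side9.png",S["img"][:,:,::-1]);cv2.imwrite("pics/top9.png",T["img"][:,:,::-1])
crop(S,240,70,370,220,4,"side9c"); crop(T,230,165,330,285,5,"top9c")
```

```text
[-0.47 -0.03 -0.09]
29.6167 [0.54248257 0.12008391 0.05796244] [-0.77 -0.1  -0.86] 1.000955378258975
False
32.1333 [0.54234947 0.11997658 0.19976854] [0.59 0.25 0.79]
34.775
[([372.9, 373.5], 0.9), ([307.8, 175.1], 0.78), ([419.5, 363.9], 0.62)] [([459.1, 183.7], 0.66), ([278.9, 223.6], 0.56), ([456.7, 211.7], 0.53)]
```

View pics/side9.png

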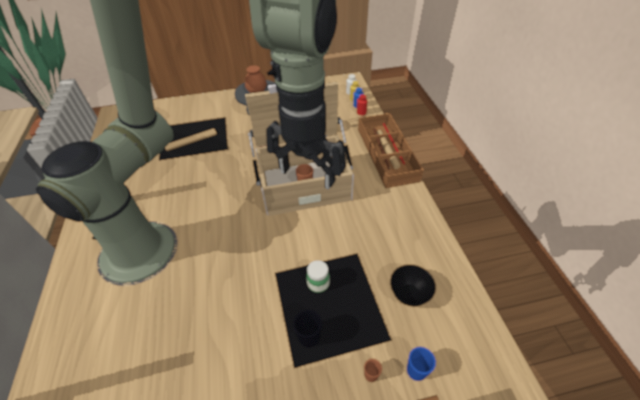

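View pics/side9c.png

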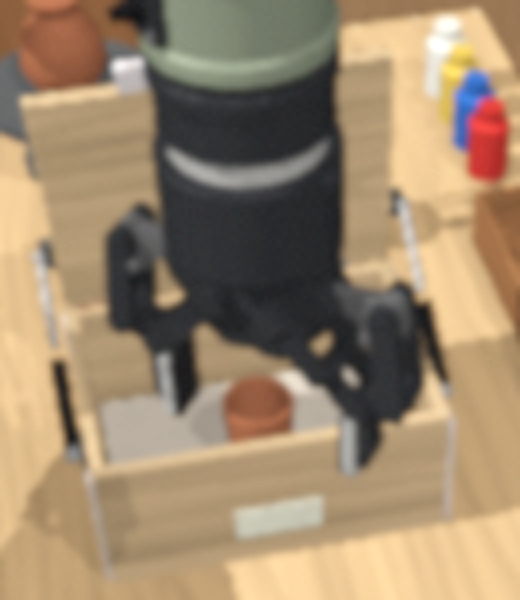

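View pics/top9c.png

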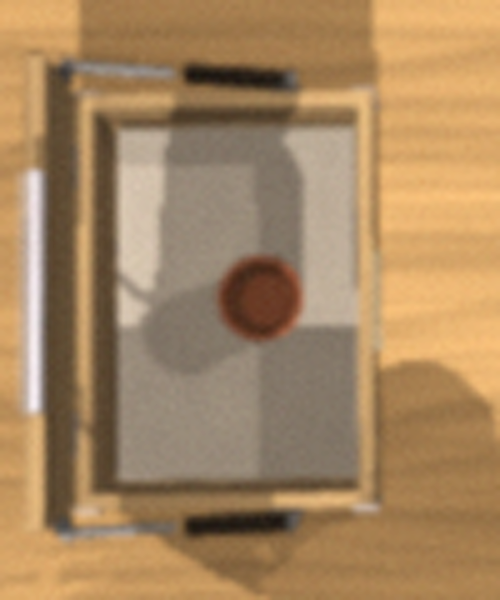

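View pics/top9.png

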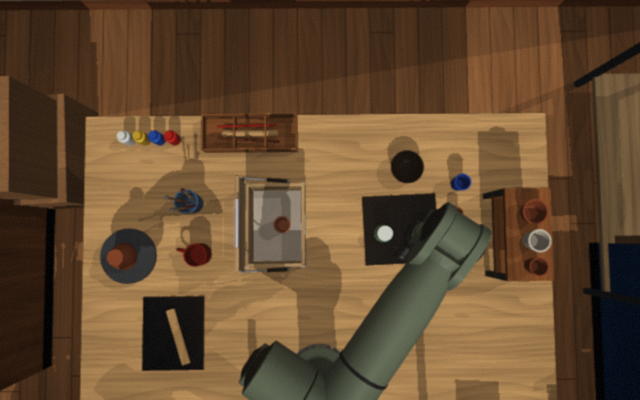

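The cup stands upright on the slab, at (282,224) in the top view and (304,172) in the side view. The lid is still open, and the jar, tumbler, bowl and mug are where they were. Handing in.

Run:
```python
from cell import *
s=get_state();print(s['clock'],s['contact_force'],s['position'])
print(sign_off())
```

```text
34.975 [-0.16088065 -0.0778466   0.56704176] [ 0.49628036 -0.24896462  0.41912666]
the job is handed in; nothing more can be done
None
```

The lid is open on its struts, and the plain terracotta cup stands upright on the plaster slab. I handed the job in at about 35 s.

- **Lid:** I lifted it by the front lip with shut fingers to about 1.16 rad. From about 0.7 rad on the fingers carried almost no load, and after they withdrew the lid stayed wide open.
- **Cup:** I gripped the larger terracotta cup on the board at 30 N. I lowered it at 12 mm/s until it touched the slab, at a height of about 28 mm. The stop came a little late, so the cup was pressed down with about 7 N. I eased that off before opening the fingers.
- **Last checks:** Both cameras showed the cup upright in the chest, the lid open, and the jar and bowl where they had been. The tumbler showed only in the side view and the mug only in the top view, both unmoved. The robot was touching nothing.
- **Disagreements:** No check failed. The point network's cup position was about 7 mm away from the rim triangulated from the two views. I used the rim, and the grasp fitted.

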